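# Let one spool out of the wire dispenser

## Task

Let exactly one spool of brass wire (gold-coloured, black flanges) roll out of its dispenser: press the red pad of that dispenser's rocking lever right down with the fingertips and keep it down until the front spool has rolled out to the end wall, then let the lever come back up so that the gate shuts and the next spool rolls up to it. Work by the pad alone: do not touch or lift any spool, leave the steel-wire dispenser as it is, and do not disturb the other things on the bench.

Things in the scene. Friction and masses are not known exactly. Their poses are not given: they have to be found in the camera images.
- brass_dispenser: Fixed gravity dispenser with two spools of gold-coloured brass wire (black flanges). Blue base 250 x 95; the aluminium runway falls 6 degrees to its +x, away from the robot, and ends at a wall. Two blue posts beside the runway (top 138 high) carry the lever. Origin on the table under the runway's middle; x down the runway, y across, z up. Spool centres in this frame: see the spools.
- brass_lever (a joint): Lever angle, rad: 0 at rest (red pad up, green forked gate down), 0.6 pad fully down on its stop. Sprung: 2 N at the pad to start, 4 N at the stop. From 0.5 the gate lets the front spool pass, which rolls out in about 1 s; meanwhile a second green fork holds back the next. Let up, the gate shuts and the next spool rolls up to it.
- brass_pad (a point): Red push pad on the lever's raised end, robot side: 38 along the lever, 42 wide, 10 thick. This point is its top face's centre, 200 above the table at rest, 132 fully down (then also 24 farther to the dispenser's -x). Top face leans 0.3 rad away from the robot at rest, 0.3 towards it when down.
- brass_pivot (a point): Centre of the lever's pivot, on the dispenser's middle line, 127 above the table and 9 to +x of its origin; the lever turns about the dispenser's y axis. At rest the pad's point lies 97 to -x and 73 above it.
- brass_spool1: Brass wire spool 1 (the front one, at the gate): gold-coloured brass wire between black flanges, diameter 60, width 60, about 0.3 kg, lying across the runway so that it rolls. Origin at its centre, y its own axis. In the dispenser's frame the centre is at x 12, z 74 at the gate; x -49, z 80 next in line; x 111, z 64 when out at the end wall.
- brass_spool2: Brass wire spool 2 (the next in line, nearer the robot): gold-coloured brass wire between black flanges, diameter 60, width 60, about 0.3 kg, lying across the runway so that it rolls. Origin at its centre, y its own axis. In the dispenser's frame the centre is at x 12, z 74 at the gate; x -49, z 80 next in line; x 111, z 64 when out at the end wall.
- steel_dispenser: Fixed gravity dispenser with two spools of grey steel wire (white flanges). Blue base 250 x 95; the aluminium runway falls 6 degrees to its +x, away from the robot, and ends at a wall. Two blue posts beside the runway (top 138 high) carry the lever. Origin on the table under the runway's middle; x down the runway, y across, z up. Spool centres in this frame: see the spools.
- steel_lever (a joint): Lever angle, rad: 0 at rest (red pad up, green forked gate down), 0.6 pad fully down on its stop. Sprung: 2 N at the pad to start, 4 N at the stop. From 0.5 the gate lets the front spool pass, which rolls out in about 1 s; meanwhile a second green fork holds back the next. Let up, the gate shuts and the next spool rolls up to it.
- steel_pad (a point): Red push pad on the lever's raised end, robot side: 38 along the lever, 42 wide, 10 thick. This point is its top face's centre, 200 above the table at rest, 132 fully down (then also 24 farther to the dispenser's -x). Top face leans 0.3 rad away from the robot at rest, 0.3 towards it when down.
- steel_pivot (a point): Centre of the lever's pivot, on the dispenser's middle line, 127 above the table and 9 to +x of its origin; the lever turns about the dispenser's y axis. At rest the pad's point lies 97 to -x and 73 above it.
- steel_spool1: Steel wire spool 1 (the front one, at the gate): grey steel wire between white flanges, diameter 60, width 60, about 0.3 kg, lying across the runway so that it rolls. Origin at its centre, y its own axis. In the dispenser's frame the centre is at x 12, z 74 at the gate; x -49, z 80 next in line; x 111, z 64 when out at the end wall.
- steel_spool2: Steel wire spool 2 (the next in line, nearer the robot): grey steel wire between white flanges, diameter 60, width 60, about 0.3 kg, lying across the runway so that it rolls. Origin at its centre, y its own axis. In the dispenser's frame the centre is at x 12, z 74 at the gate; x -49, z 80 next in line; x 111, z 64 when out at the end wall.
- sample_spool: Small loose copper spool with yellow flanges, standing between the dispensers, diameter 42, height 55; origin at the centre of its underside. Leave alone.
- tape_roll: Loose roll of paper tape lying flat, outer diameter 90, height 24; origin at its underside's centre. Leave alone.
- screwdriver: Loose screwdriver lying on the table, about 200 long; origin under its middle. Leave alone.
- wave_strip: Loose corrugated steel strip, 130 x 16 x 14; origin under its middle. Leave alone.
- grease_jar: Loose amber jar, diameter 60, height 70; origin at its underside's centre. Leave alone.
- mug: Loose blue mug, diameter 80, height 90; origin at its underside's centre. Leave alone.
Not all that is in view belongs to the job. What is shaped like the brass_spool1 but green is not meant.

How it is judged:
On the way, in this order (a step that is already met when the one before it is completed fails the run):
1. the brass dispenser's pad is being pressed down by the fingers (value of joint brass_lever above 0.25 rad and contact force between the fingers and brass_lever above 0.3 N and distance between the grasp point and brass_pad below 0.06 m).
2. the front brass spool has rolled out to the end wall while the lever is kept down (x of brass_spool1 in the frame of brass_dispenser between 0.095 and 0.125 m and z of brass_spool1 in the frame of brass_dispenser between 0.05 and 0.08 m and value of joint brass_lever above 0.4 rad), for 0.1 s.
3. the lever is back up and the next brass spool waits at the gate (value of joint brass_lever below 0.06 rad and x of brass_spool2 in the frame of brass_dispenser between -0.005 and 0.035 m and z of brass_spool2 in the frame of brass_dispenser below 0.09 m), for 0.2 s.
At the end, for the whole second after the job is handed in: The first brass spool lies at rest at the end wall (centre 95 to 125 mm down the runway from the dispenser's origin), the second at rest at the shut gate (-5 to 35 mm), both levers are up (under 0.06 rad) and the steel spools are within 15 mm of where they were (all of step 3 and x of brass_spool1 in the frame of brass_dispenser between 0.095 and 0.125 m and z of brass_spool1 in the frame of brass_dispenser between 0.05 and 0.08 m and linear speed of each of brass_spool1, brass_spool2 below 0.02 m/s and value of joint steel_lever below 0.06 rad and not (distance of steel_spool1 from where it was at the start of the episode above 0.015 m) and not (distance of steel_spool2 from where it was at the start of the episode above 0.015 m)); the robot touches nothing.
It fails at once if the second brass spool got out too (x of brass_spool2 in the frame of brass_dispenser above 0.05 m).
It fails at once if the steel dispenser was operated or its spools moved (value of joint steel_lever above 0.15 rad or distance of any of steel_spool1, steel_spool2 from where it was at the start of the episode above 0.015 m).
It fails at once if the robot touched a spool (contact force between any of the fingers, the arm and brass_spool1 above 0.5 N or contact force between any of the fingers, the arm and brass_spool2 above 0.5 N or contact force between any of the fingers, the arm and steel_spool1 above 0.5 N or contact force between any of the fingers, the arm and steel_spool2 above 0.5 N).
It fails at once if a bystander was moved (distance of any of sample_spool, tape_roll, screwdriver, wave_strip, grease_jar, mug from where it was at the start of the episode above 0.02 m).
It also fails if it takes over 32 s, if anything falls off the work surface, if the arm or the gripper's body presses on something with over 40 N, if the wrist force passes 120 N, or if a joint passes its speed limit or range.

## Robot

A 7-joint arm with a two-finger parallel gripper is mounted at the origin on the work surface. World frame = base frame: x ahead of the robot, y to its left, z up, the work surface at z = 0. Lengths are in m, angles in rad, forces in N, time in s.
With the tool pointing down it reaches from about 0.35 to 0.9 m from the base axis. Payload 8.1 kg.
Tool frame: the origin (TCP) lies at the very end of the fingers, on their centre line; the grasp point (between the pads) lies 19 mm behind it; z points along the fingers, y is the line along which they close (so a half turn about z gives the same grasp; the last joint's range is limited). The gripper opens to 92 mm and grips with 3 to 60 N. Pads are 19 mm wide; open, the fingers measure 130 mm over their backs; the gripper's body (75 mm by 190 mm) begins 47 mm behind the grasp point.
Start: joints at [1.018, 0.434, 0.025, 1.573, -0.012, 1.134, -0.075], TCP at [0.272, -0.563, 0.227] pointing down, gripper open.
Joint ranges: [-2.62, 2.62], [-0.44, 2.09], [-1.27, 1.32], [0.08, 2.57], [-1.32, 4.46], [0.12, 2], [-2.74, 2.74]. Speed limits (rad/s): [2.22, 2.22, 3.01, 3.01, 3.14, 3.14, 3.14].

## Interface

Orientations are given as a rotation vector (axis times angle).
In Python, from cell import readout, cams, job gives the robot as it stands.
- The arm moves only by the tool drive_tool, never from a script. Its argument "commands" is a list of rows, each a list of 3 entries, a list of its own where there are three numbers: the turn, a rotation vector about the tool's x, y, z in rad, then the shift along the tool's x, y, z in cm, then the gripper's target within -1 to 1 (fully open at 1, half-way at 0, shut at -1). A call has 1 to 20 rows; each row is the pose to reach, as a shift and turn from the pose commanded when the call began, along the tool's axes at that moment; what a row does not reach only later rows make up. A row lasts 1/12 s, in which the tool goes at most 41.7 mm and 7.16 degrees, less where a joint would pass 70% of its speed; a pose out of reach is approached as far as the arm can. A call with a gripper value outside its range is refused whole. The fingers move at their own pace and stop on an object; "newtons" is the grip in N (left out, the last holds). Time passes only in rows, so rows that repeat a pose let the fingers close. It gives the time, the measured TCP pose, the force, the opening and the grip force at its end, in the units of the state.
- readout.observe(): the state, without advancing time (a new reading comes with each control period).
- cams.get_image(name): name is "side" or "top"; returns the picture (480x640x3 uint8, blue, green, red); there is no depth.
- cams.camera_info(name): a dict with "camera_matrix" (3x3 intrinsics, pixels), "k1" (the pictures are not rectified: a ray, as slopes to the right and down, at radius r is drawn at 1 + k1 r^2 times it, then the intrinsics apply), "R" (3x3) and "t" (3): a world point X has camera coordinates R X + t. Camera axes: x right, y down, z forward; pixel columns grow to the right and rows downward; lengths in m; the calibration is good to about 2 mm. A picture is of the moment at which its call begins. camera_info takes no time and is no camera call.
- job.sign_off(): hands the job in; it is judged then, once.
The state is a dict: "clock": time; "joints": joint angles; "dq": joint speeds; "joint_efforts": joint torques, N m; "position": TCP position; "ee_rot": TCP orientation; "force": force on the tool from outside, world axes, zero at the start; "ft_torque": the same for the moment, N m; "width": opening from 0.0 (shut) to 1.0 (fully open); "gripper_force": force on a finger pad.
Only numpy, scipy, OpenCV 4.12 (cv2) and the standard library are available. Lean on these libraries where they do the work, as an engineer would, in place of code of your own. Each camera call takes 0.05 s, during which the arm holds its last target. There are 200 camera calls.

## Working session

There is one attempt and no reset: what is moved stays moved. The work goes in short steps, Python scripts to look and compute and a tool call to move; the robot and the scene stay as the last step left them, time stands still between calls to the robot, and variables do not carry over. Pictures are saved under pics/ and viewed, at most 10 in all, crops included, and the job is handed in when it is done.

Besides the shell and the picture viewer there is one more tool, called after "Emit:" as name([rows], argument=value, ...), one row to a line, values as JSON. drive_tool: Moves the arm, as the interface text tells. Its arguments: {"type":"object","properties":{"commands":{"type":"array"},"newtons":{"type":"number"}},"required":["commands"]}

```bash
mkdir -p pics; python3 - <<'E'
from cell import readout, cams, job
import cv2
for n in("top","side"):
    cv2.imwrite(f"pics/{n}0.png",cams.get_image(n)); c=cams.camera_info(n); print(n,c)
print(readout.observe())
E
```

```text
top {'camera_matrix': array([[472.74749845,   0.        , 323.28323295],
       [  0.        , 472.74749845, 243.78274848],
       [  0.        ,   0.        ,   1.        ]]), 'k1': -0.05901774192971095, 'R': array([[ 0.01552418, -0.99966546, -0.0206875 ],
       [-0.98978733, -0.01243199, -0.14200874],
       [ 0.14170405,  0.02268079, -0.9896492 ]]), 't': array([0.01217108, 0.57218719, 1.19728271])}
side {'camera_matrix': array([[461.58382904,   0.        , 325.79776356],
       [  0.        , 461.58382904, 239.51694123],
       [  0.        ,   0.        ,   1.        ]]), 'k1': -0.0011492895785598825, 'R': array([[-0.67852253, -0.73428333,  0.02086051],
       [-0.4201933 ,  0.36467798, -0.83093174],
       [ 0.60253196, -0.57257136, -0.55598317]]), 't': array([0.37812869, 0.33517981, 0.76529957])}
{'clock': 0.1, 'joints': array([ 1.01835927,  0.43515003,  0.02498245,  1.57399603, -0.01158369,
        1.13401528, -0.07512124]), 'dq': array([ 0.00035875, -0.00328836, -0.00117804, -0.00148741,  0.00073829,
       -0.00149823,  0.00044624]), 'joint_efforts': array([ 2.88197247e-03, -6.69126105e+01,  9.87674631e-01, -3.15145540e+01,
       -6.05952716e-02,  3.74077843e-02,  5.67723498e-05]), 'position': array([ 0.2715045 , -0.56243759,  0.2260295 ]), 'ee_rot': array([-3.06118139e+00, -7.00218914e-01,  7.22258132e-04]), 'force': array([-0.7007808 , -0.45989425, -0.08290633]), 'ft_torque': array([-0.02751971,  0.0228042 ,  0.02544864]), 'gripper_force': 0.0, 'width': 0.9994519205874535}
```

View pics/top0.png

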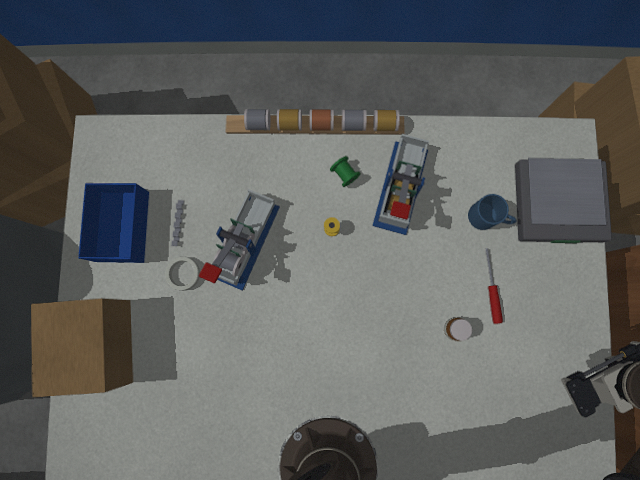

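View pics/side0.png

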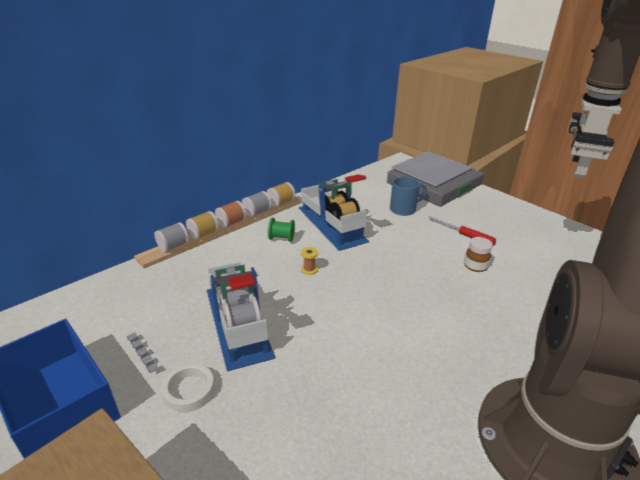

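Top view: the brass dispenser (gold wire, black flanges) is at about (402,185), with its red pad at (400,210). The steel one (grey and white) is at about (243,240), with its pad at (210,272). In the side view brass is at (335,212), pad (355,179), and steel at (240,315). The green spool at (345,170) top and the five spools on the rack are not meant. I'll confirm with one enlarged crop and measure the pad.

```bash
cat > h.py <<'E'
import numpy as np, cv2
from cell import readout, cams, job
from scipy.spatial.transform import Rotation as Ro
def ray(n,uv):
    c=cams.camera_info(n);K=c["camera_matrix"];d=np.array([c["k1"],0,0,0,0])
    p=cv2.undistortPoints(np.array([[uv]],float),K,d)[0,0]
    return -c["R"].T@c["t"], c["R"].T@np.r_[p,1]
def onz(n,uv,z):
    o,d=ray(n,uv);return o+d*(z-o[2])/d[2]
def proj(n,X):
    c=cams.camera_info(n)
    return cv2.projectPoints(np.array(X,float).reshape(-1,3),cv2.Rodrigues(c["R"])[0],c["t"],c["camera_matrix"],np.array([c["k1"],0,0,0,0]))[0][:,0]
def red(im,box):
    x0,y0,x1,y1=box;h=cv2.cvtColor(im[y0:y1,x0:x1],cv2.COLOR_BGR2HSV)
    m=((h[...,0]<6)|(h[...,0]>174))&(h[...,1]>180)&(h[...,2]>90)
    v,u=np.nonzero(m);return np.c_[u+x0,v+y0].astype(np.float32)
E
python3 - <<'E'
from h import *
t=cv2.imread("pics/top0.png");s=cv2.imread("pics/side0.png")
pt=red(t,(370,190,440,235));ps=red(s,(335,165,380,190))
for n,p in(("top",pt),("side",ps)):
    print(n,len(p),p.mean(0),cv2.minAreaRect(p),onz(n,p.mean(0),.198))
o1,d1=ray("top",pt.mean(0));o2,d2=ray("side",ps.mean(0))
k=np.linalg.lstsq(np.c_[d1,-d2],o2-o1,rcond=None)[0];print("tri",o1+k[0]*d1,o2+k[1]*d2)
a=cv2.resize(t[125:245,360:450],None,fx=4.5,fy=4.5,interpolation=2);b=cv2.resize(s[165:255,290:380],None,fx=4.4,fy=6,interpolation=2)[:540]
cv2.imwrite("pics/c1.png",np.hstack([a,b[:540]]) if a.shape[0]==b.shape[0] else a)
print(a.shape,b.shape)
E
```

```text
top 236 [400.089  209.7161] ((400.08831787109375, 209.6470947265625), (16.97749137878418, 13.824529647827148), 14.03624439239502) [ 0.63097872 -0.1591373   0.198     ]
side 67 [354.9403  177.91045] ((355.0, 178.0), (4.0, 18.0), 90.0) [ 0.62749358 -0.15577196  0.198     ]
tri [ 0.63156002 -0.15951228  0.19535141] [ 0.63121572 -0.1598074   0.19531763]
(540, 405, 3) (540, 396, 3)
```

View pics/c1.png

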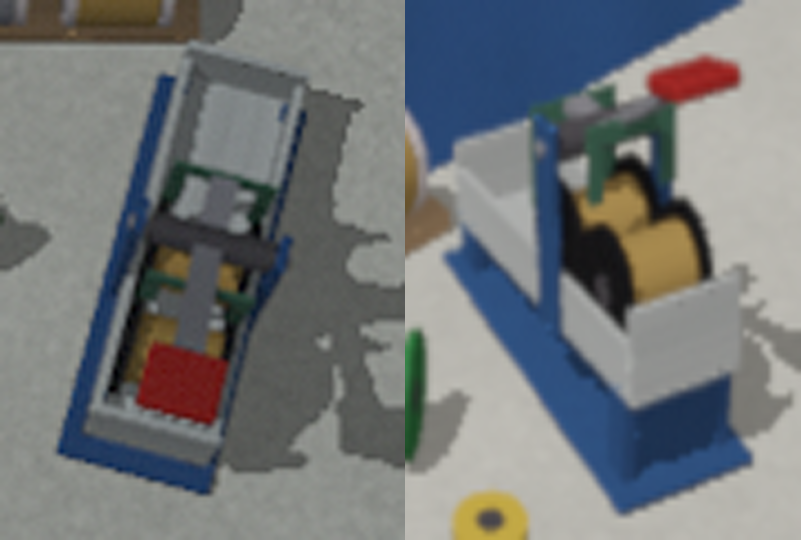

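The crop confirms it: gold wire with black flanges, pad at about (400,210) in the top image. Next I'll get the yaw from the base corners and compute the tool moves.

```bash
python3 - <<'E'
from h import *
C=np.array([onz("top",(360+u/4.5,125+v/4.5),.008) for u,v in((58,453),(212,493),(165,75))])
fl,fr,bl=C; print(C[:,:2],np.linalg.norm(fl-fr),np.linalg.norm(bl-fl))
y1=np.arctan2(*(bl-fl)[1::-1]);v=fl-fr;y2=np.arctan2(-v[0],v[1]);print("yaws",np.degrees([y1,y2]))
yaw=y1;e=np.array([np.cos(yaw),np.sin(yaw)])
O=(fl+fr)[:2]/2+.125*e;print("O",O,"pad est",O-.088*e)
s=readout.observe();R=Ro.from_rotvec(s["ee_rot"]);X=R.as_matrix()
print("toolx",X[:,0],"z",X[:,2])
for y in(y1,y2):
  T=Ro.from_matrix(np.c_[[np.cos(y),np.sin(y),0],[np.sin(y),-np.cos(y),0],[0,0,-1]])
  print("turn",(R.inv()*T).as_rotvec(),"shift cm",100*X.T@(np.array([.632,-.160,.240])-s["position"]))
E
```

```text
[[ 0.62778299 -0.11225316]
 [ 0.60460944 -0.20437136]
 [ 0.86584531 -0.17851051]] 0.09498830406948151 0.2471107176786291
yaws [-15.55291497 -14.12051002]
O [ 0.73661912 -0.19182829] pad est [ 0.65184139 -0.168233  ]
toolx [ 9.00557765e-01  4.34736345e-01 -1.47912196e-04] z [-7.48926293e-04  1.21116936e-03 -9.99998986e-01]
turn [-1.30105029e-03  6.52164172e-04  7.21194838e-01] shift cm [ 49.95991997 -20.57174912  -1.37530549]
turn [-1.30715278e-03  6.34904340e-04  6.96194660e-01] shift cm [ 49.95991997 -20.57174912  -1.37530549]
```

Emit:
drive_tool([
  [[0,0,0.71],[50.1,-20.5,-1.4],-1],
  [[0,0,0.71],[50.1,-20.5,-1.4],-1],
  [[0,0,0.71],[50.1,-20.5,-1.4],-1],
  [[0,0,0.71],[50.1,-20.5,-1.4],-1],
  [[0,0,0.71],[50.1,-20.5,-1.4],-1],
  [[0,0,0.71],[50.1,-20.5,-1.4],-1],
  [[0,0,0.71],[50.1,-20.5,-1.4],-1],
  [[0,0,0.71],[50.1,-20.5,-1.4],-1],
  [[0,0,0.71],[50.1,-20.5,-1.4],-1],
  [[0,0,0.71],[50.1,-20.5,-1.4],-1],
  [[0,0,0.71],[50.1,-20.5,-1.4],-1],
  [[0,0,0.71],[50.1,-20.5,-1.4],-1],
  [[0,0,0.71],[50.1,-20.5,-1.4],-1],
  [[0,0,0.71],[50.1,-20.5,-1.4],-1],
  [[0,0,0.71],[50.1,-20.5,-1.4],-1],
  [[0,0,0.71],[50.1,-20.5,-1.4],-1],
  [[0,0,0.71],[50.1,-20.5,-1.4],-1],
  [[0,0,0.71],[50.1,-20.5,-1.4],-1],
])

```text
clock: 1.6
position: [0.6328, -0.1623, 0.2407]
ee_rot: [3.114, -0.412, -0.001]
force: [-0.1, -0.5, -0.0]
width: 0.005
gripper_force: 0.0
```

```bash
python3 - <<'E'
from h import *
s=readout.observe();print(s["clock"],s["position"],s["force"],s["width"],np.abs(s["dq"]).max())
print(Ro.from_rotvec(s["ee_rot"]).as_matrix().round(3))
t=cams.get_image("top");d=cams.get_image("side")
a=cv2.resize(t[150:250,350:450],None,fx=4,fy=4,interpolation=2);b=cv2.resize(d[120:220,305:405],None,fx=4,fy=4,interpolation=2)
cv2.imwrite("pics/c2.png",np.hstack([a,b]));print(proj("top",s["position"]),proj("side",s["position"]))
E
```

```text
1.6 [ 0.6328169  -0.16232083  0.2406829 ] [-0.06942819 -0.52392164 -0.04805538] 0.005013072416618992 0.0035236514839027274
[[ 0.966 -0.26  -0.001]
 [-0.26  -0.966 -0.001]
 [-0.     0.001 -1.   ]]
[[404.20890983 204.81541928]] [[356.25322903 160.24104909]]
```

View pics/c2.png

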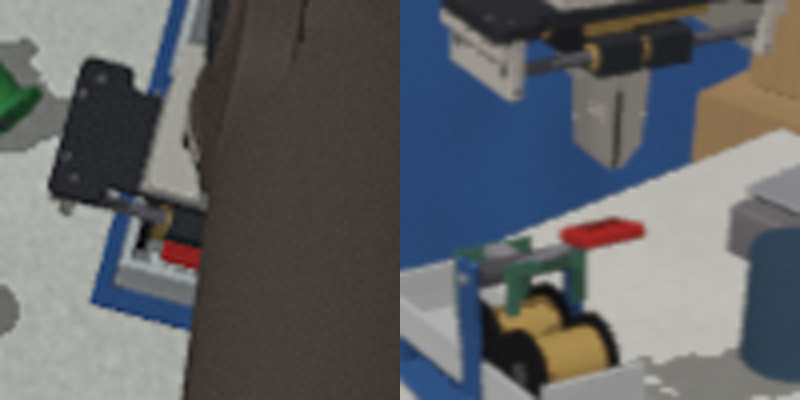

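The side crop shows the closed fingertips at about (358,162), right above the pad at (356,178). I'll press along the pad's arc.

Emit:
drive_tool([
  [[0,0,0],[0,-0.2,1.5],-1],
  [[0,0,0],[0,-0.2,2.8],-1],
  [[0,0,0],[0,-0.2,3.6],-1],
  [[0,0,0],[-0.3,-0.2,4.3],-1],
  [[0,0,0],[-0.6,-0.2,4.8],-1],
  [[0,0,0],[-1.0,-0.2,5.3],-1],
  [[0,0,0],[-1.4,-0.2,6.1],-1],
  [[0,0,0],[-1.7,-0.2,7.0],-1],
  [[0,0,0],[-2.0,-0.2,7.8],-1],
  [[0,0,0],[-2.2,-0.2,8.7],-1],
  [[0,0,0],[-2.3,-0.2,9.6],-1],
  [[0,0,0],[-2.4,-0.2,10.4],-1],
  [[0,0,0],[-2.4,-0.2,10.7],-1],
  [[0,0,0],[-2.4,-0.2,10.7],-1],
  [[0,0,0],[-2.4,-0.2,10.7],-1],
  [[0,0,0],[-2.4,-0.2,10.7],-1],
])

```text
clock: 3.03
position: [0.6108, -0.1527, 0.1393]
ee_rot: [3.115, -0.409, 0.005]
force: [-21.1, 2.5, 50.6]
width: 0.007
gripper_force: 27.2
```

```bash
python3 - <<'E'
from h import *
s=readout.observe();print(s["clock"],s["position"],s["force"])
d=cams.get_image("side")
cv2.imwrite("pics/c3.png",cv2.resize(d[120:250,280:410],None,fx=4,fy=4,interpolation=2))
E
```

```text
3.0333 [ 0.61075924 -0.15274554  0.13929812] [-21.09192996   2.48361883  50.58971319]
```

View pics/c3.png

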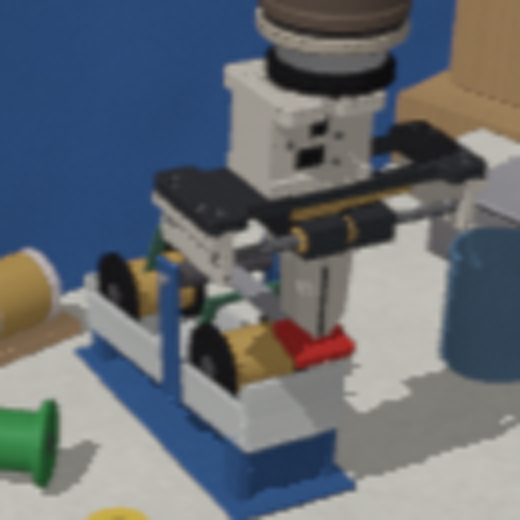

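The pad is down on its stop, at crop (315,345). The front spool is out, rolling at (150,285), and the next one is held back at (240,350). The force is 51 N, so I'll ease off 4 mm and hold.

Emit:
drive_tool([
  [[0,0,0],[0,0,-0.4],-1],
  [[0,0,0],[0,0,-0.4],-1],
  [[0,0,0],[0,0,-0.4],-1],
  [[0,0,0],[0,0,-0.4],-1],
  [[0,0,0],[0,0,-0.4],-1],
  [[0,0,0],[0,0,-0.4],-1],
  [[0,0,0],[0,0,-0.4],-1],
  [[0,0,0],[0,0,-0.4],-1],
  [[0,0,0],[0,0,-0.4],-1],
  [[0,0,0],[0,0,-0.4],-1],
  [[0,0,0],[0,0,-0.4],-1],
  [[0,0,0],[0,0,-0.4],-1],
  [[0,0,0],[0,0,-0.4],-1],
  [[0,0,0],[0,0,-0.4],-1],
])

```text
clock: 4.25
position: [0.6111, -0.1528, 0.1431]
ee_rot: [3.115, -0.409, 0.006]
force: [-18.5, 3.0, 47.5]
width: 0.005
gripper_force: 25.2
```

```bash
python3 - <<'E'
from h import *
s=readout.observe();print(s["clock"],s["position"],s["force"])
d=cams.get_image("side")
cv2.imwrite("pics/c4.png",cv2.resize(d[120:250,280:410],None,fx=4,fy=4,interpolation=2))
E
```

```text
4.25 [ 0.61113767 -0.15282496  0.14314294] [-18.45023887   3.03822411  47.54901827]
```

View pics/c4.png

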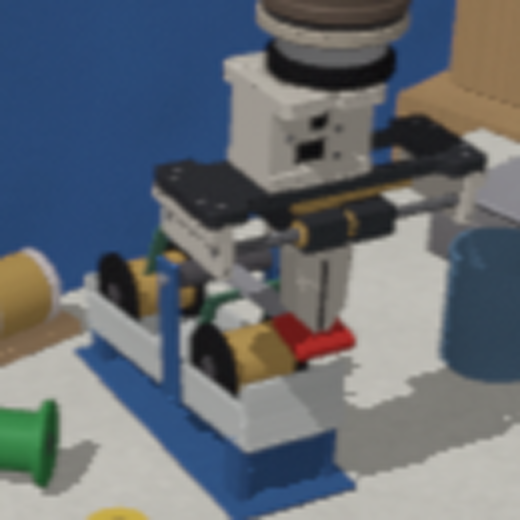

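```bash
python3 - <<'E'
from h import *
e=np.array([np.cos(-.262),np.sin(-.262)]);O=np.array([.634,-.160])+.088*e;n=np.array([-e[1],e[0]])
for x,z in((.111,.064),(-.049,.080),(.012,.074)):
    p=proj("side",[np.r_[O+x*e+k*n,z] for k in(.03,0)]);print(x,(p-[280,120])*4)
s=readout.observe();print("tip in disp",(s["position"][:2]-O)@e,(s["position"][:2]-O)@n)
E
```

```text
0.111 [[110.88022529 291.59178737]
 [147.86446715 283.242049  ]]
-0.049 [[217.35547071 374.00347334]
 [257.10574985 363.99288155]]
0.012 [[174.2555567  340.51401314]
 [212.91201478 331.19440672]]
tip in disp -0.11192446226701389 0.0009909125887612878
```

The front spool's flange, at about (117,287), matches the end-wall prediction of (111,292). I'll release along the arc.

Emit:
drive_tool([
  [[0,0,0],[0,0,-0.6],-1],
  [[0,0,0],[0.1,0,-1.3],-1],
  [[0,0,0],[0.3,0,-2.2],-1],
  [[0,0,0],[0.5,0,-3.0],-1],
  [[0,0,0],[0.8,0,-3.8],-1],
  [[0,0,0],[1.1,0,-4.6],-1],
  [[0,0,0],[1.5,0,-5.3],-1],
  [[0,0,0],[1.8,0,-6.0],-1],
  [[0,0,0],[2.0,0,-6.8],-1],
  [[0,0,0],[2.0,0,-8.0],-1],
  [[0,0,0],[2.0,0,-10.0],-1],
  [[0,0,0],[2.0,0,-12.0],-1],
  [[0,0,0],[2.0,0,-14.0],-1],
  [[0,0,0],[2.0,0,-14.0],-1],
  [[0,0,0],[2.0,0,-14.0],-1],
  [[0,0,0],[2.0,0,-14.0],-1],
  [[0,0,0],[2.0,0,-14.0],-1],
  [[0,0,0],[2.0,0,-14.0],-1],
  [[0,0,0],[2.0,0,-14.0],-1],
  [[0,0,0],[2.0,0,-14.0],-1],
])

```text
clock: 5.97
position: [0.6302, -0.1574, 0.2772]
ee_rot: [-3.115, 0.408, 0.002]
force: [0.3, 0.4, 0.3]
width: 0.006
gripper_force: 0.0
```

```bash
python3 - <<'E'
from h import *
s=readout.observe();print(s["clock"],s["position"],s["force"])
d=cams.get_image("side")
cv2.imwrite("pics/c5.png",cv2.resize(d[120:250,280:410],None,fx=4,fy=4,interpolation=2))
E
```

```text
5.9667 [ 0.63021061 -0.15744807  0.27715432] [0.2704382  0.38157977 0.27506513]
```

View pics/c5.png

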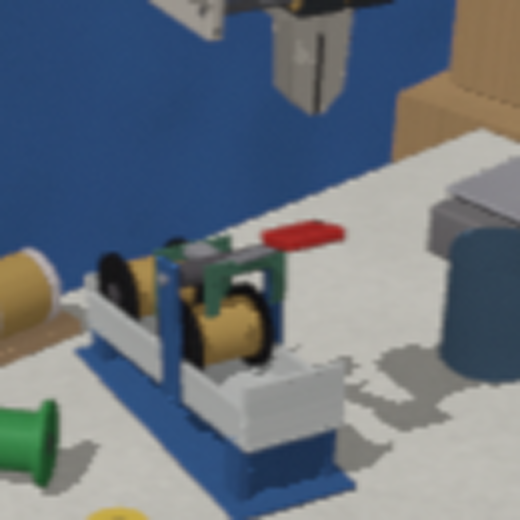

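The pad is back up at (303,235). Spool 1 is at the wall (117,287), and spool 2 has rolled up to the gate at about (225,330). I'll let it settle briefly, then hand in.

Emit:
drive_tool([
  [[0,0,0],[0,0,-1],-1],
  [[0,0,0],[0,0,-1],-1],
  [[0,0,0],[0,0,-1],-1],
  [[0,0,0],[0,0,-1],-1],
  [[0,0,0],[0,0,-1],-1],
  [[0,0,0],[0,0,-1],-1],
  [[0,0,0],[0,0,-1],-1],
  [[0,0,0],[0,0,-1],-1],
  [[0,0,0],[0,0,-1],-1],
  [[0,0,0],[0,0,-1],-1],
])

```text
clock: 6.85
position: [0.6304, -0.1575, 0.2877]
ee_rot: [3.115, -0.408, -0.0]
force: [-0.1, -0.0, -0.1]
width: 0.005
gripper_force: 0.0
```

```bash
python3 -c "
from cell import job
print(job.sign_off())"
```

```text
the job is handed in; nothing more can be done
None
```

The job is handed in at about 7 s (no verdict was returned): in the last picture one brass spool is at the end wall, the next is at the shut gate and the brass lever is up; only the brass pad was pressed, with a peak reading of about 51 N.

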